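# Line up plaster moulds by size for casting

## Robot

A 7-joint arm with a two-finger parallel gripper is mounted at the origin on the work surface. World frame = base frame: x ahead of the robot, y to its left, z up, the work surface at z = 0. Lengths are in mm, angles in rad, forces in N, time in s.
With the tool pointing down it reaches from about 425 to 950 mm from the base axis. Payload 16.7 kg.
Tool frame: the origin (TCP) lies midway between the tips of the shut fingers; the grasp point (between the pads) lies 19 mm behind it; z points along the fingers, y is the line along which they close (so a half turn about z gives the same grasp; the last joint's range is limited). The gripper opens to 94 mm and grips with 3 to 60 N. Pads are 16 mm wide; open, the fingers measure 119 mm over their backs; the gripper's body (75 mm by 177 mm) begins 78 mm behind the grasp point.
Start: joints at [-1.431, 0.426, 0.074, 1.606, -0.034, 1.111, -0.067], TCP at [192.246, 647.005, 205.467] pointing down, gripper open.
Joint ranges: [-2.85, 2.85], [-0.5, 2.14], [-1.23, 1.37], [0.21, 2.46], [-1.02, 4.16], [0.16, 2.05], [-2.73, 2.73]. Speed limits (rad/s): [1.89, 1.89, 2.39, 2.39, 3.01, 3.01, 3.01].

## Interface

Orientations are given as a unit quaternion [x, y, z, w].
In Python, from rig import r, imaging gives the robot as it stands.
- The arm moves only by the tool carry_out, never from a script. Its argument "plan" is a list of rows, each a list of 6 numbers: the shift along the tool's x, y, z in mm, then the turn, a rotation vector about the tool's x, y, z in rad. A call has 1 to 12 rows; each row is the pose to reach, as a shift and turn from the pose commanded when the call began, along the tool's axes at that moment; what a row does not reach only later rows make up. A row lasts 1/8 s, in which the tool goes at most 62.5 mm and 10.7 degrees, less where a joint would pass 70% of its speed; a pose out of reach is approached as far as the arm can. A call with a gripper value outside its range is refused whole. "hand" is the opening, from -1 (shut) to 1 (fully open), set as the call begins (left out, the last holds). The fingers move at their own pace and stop on an object; "grip_force" is the grip in N (left out, the last holds). Time passes only in rows, so rows that repeat a pose let the fingers close. It gives the time, the measured TCP pose, the force, the opening and the grip force at its end, in the units of the state.
- r.read_state(): the state, without advancing time (a new reading comes with each control period).
- imaging.snapshot(name): name is "side" or "top"; returns a dict with "frame" (420x560x3 uint8, blue, green, red), "range_z" (420x560 float32, mm along the optical axis (not along the pixel's ray), 0 where there is no reading), "mtx" (3x3 intrinsics, pixels), "distortion" ([k1, k2, p1, p2, k3] as OpenCV has them; the pictures are not rectified), "xyz" and "rotation" of the camera in the world. Camera axes: x right, y down, z forward; pixel columns grow to the right and rows downward; lengths in mm; the calibration is good to about 2 mm. A picture is of the moment at which its call begins.
- r.finish_job(): hands the job in; it is judged then, once.
The state is a dict: "clock": time; "joint_pos": joint angles; "joint_velocities": joint speeds; "joint_efforts": joint torques, N m; "ee_pos": TCP position; "eef_rot": TCP orientation; "wrist_force": force on the tool from outside, world axes, zero at the start; "moment": the same for the moment, N m; "grip_width": opening from 0.0 (shut) to 1.0 (fully open); "grip_force": force on a finger pad.
Only numpy, scipy, OpenCV 4.12 (cv2) and the standard library are available. Lean on these libraries where they do the work, as an engineer would, in place of code of your own. Each camera call takes 0.05 s, during which the arm holds its last target. There are 200 camera calls.

## Task

Line up the four plaster moulds by size on the tiles of the ware board, ready for pouring: the smallest on the tile next to the jug, each next one bigger, the largest at the brick end. Stand each upright in the middle of its own tile and squared up with it, its seam running along the row. Set them down without dropping or toppling any, and leave the jug and the brick where they are.

Things in the scene. Friction and masses are not known exactly. Their poses are not given: they have to be found in the camera images.
- mould_small: The smallest of four closed two-part plaster moulds: an off-white upright block 36 mm (its x) by 50 mm (its y) and 48 mm high (z), about 0.09 kg, loose, standing on the table at the start. A dark seam line runs across the middle of its top along its y, with a dark round pour hole at the centre. Origin: centre of the underside. It may be gripped across its x sides from above.
- mould_medium: The second smallest of four closed two-part plaster moulds: an off-white upright block 42 mm (its x) by 56 mm (its y) and 62 mm high (z), about 0.15 kg, loose, standing on the table at the start. A dark seam line runs across the middle of its top along its y, with a dark round pour hole at the centre. Origin: centre of the underside. It may be gripped across its x sides from above.
- mould_large: The second largest of four closed two-part plaster moulds: an off-white upright block 48 mm (its x) by 62 mm (its y) and 76 mm high (z), about 0.23 kg, loose, standing on the table at the start. A dark seam line runs across the middle of its top along its y, with a dark round pour hole at the centre. Origin: centre of the underside. It may be gripped across its x sides from above.
- mould_largest: The largest of four closed two-part plaster moulds: an off-white upright block 54 mm (its x) by 68 mm (its y) and 90 mm high (z), about 0.33 kg, loose, standing on the table at the start. A dark seam line runs across the middle of its top along its y, with a dark round pour hole at the centre. Origin: centre of the underside. It may be gripped across its x sides from above.
- tile_1: Fixed flat terracotta tile, the +y (robot's left) end of the row, one of four in a row on a wooden board; 70 mm (its x, across the board) by 84 mm (its y, along the board), 6 mm thick. Origin: centre of its underside, 16 mm above the table; its top is 22 mm above the table. The board is 110 x 430 x 16 mm, fixed, the tiles about 94 mm apart.
- tile_2: Fixed flat terracotta tile, second from the +y end, one of four in a row on a wooden board; 70 mm (its x, across the board) by 84 mm (its y, along the board), 6 mm thick. Origin: centre of its underside, 16 mm above the table; its top is 22 mm above the table. The board is 110 x 430 x 16 mm, fixed, the tiles about 94 mm apart.
- tile_3: Fixed flat terracotta tile, third from the +y end (second from the -y end), one of four in a row on a wooden board; 70 mm (its x, across the board) by 84 mm (its y, along the board), 6 mm thick. Origin: centre of its underside, 16 mm above the table; its top is 22 mm above the table. The board is 110 x 430 x 16 mm, fixed, the tiles about 94 mm apart.
- tile_4: Fixed flat terracotta tile, the -y (robot's right) end of the row, one of four in a row on a wooden board; 70 mm (its x, across the board) by 84 mm (its y, along the board), 6 mm thick. Origin: centre of its underside, 16 mm above the table; its top is 22 mm above the table. The board is 110 x 430 x 16 mm, fixed, the tiles about 94 mm apart.
- jug: Steel pouring jug (mug shape, 80 mm across, 90 mm high, handle on its own +y side), loose, standing on the table just beyond one end of the board, which end varies. Origin: centre of the underside. Not to be moved.
- brick: Red brick, 110 x 60 x 60 mm, loose, lying on the table just beyond the other end of the board. Origin: centre of the underside. Not to be moved.
There are look-alikes about, which are no part of the job. Leave any green or purple look-alike of the mould_largest alone.

How it is judged (in metres and radians):
At the end, for the whole second after the job is handed in: From jug end to brick end: small, medium, large, largest mould, each within 12 mm of its tile's centre, x axes within 0.2 rad (either way round), underside 18-27 mm above the table, within 0.08 rad of upright, at rest, released; jug and brick within 20 mm of their start (((y of jug in the frame of tile_2 above 0 m and horizontal distance between mould_small and tile_1 below 0.012 m and horizontal distance between mould_medium and tile_2 below 0.012 m and horizontal distance between mould_large and tile_3 below 0.012 m and horizontal distance between mould_largest and tile_4 below 0.012 m and angle between the x axis of mould_small and the x axis of tile_1, either way round below 0.2 rad and angle between the x axis of mould_medium and the x axis of tile_2, either way round below 0.2 rad and angle between the x axis of mould_large and the x axis of tile_3, either way round below 0.2 rad and angle between the x axis of mould_largest and the x axis of tile_4, either way round below 0.2 rad) or (not (y of jug in the frame of tile_2 above 0 m) and horizontal distance between mould_small and tile_4 below 0.012 m and horizontal distance between mould_medium and tile_3 below 0.012 m and horizontal distance between mould_large and tile_2 below 0.012 m and horizontal distance between mould_largest and tile_1 below 0.012 m and angle between the x axis of mould_small and the x axis of tile_4, either way round below 0.2 rad and angle between the x axis of mould_medium and the x axis of tile_3, either way round below 0.2 rad and angle between the x axis of mould_large and the x axis of tile_2, either way round below 0.2 rad and angle between the x axis of mould_largest and the x axis of tile_1, either way round below 0.2 rad)) and height (world z) of mould_small between 0.018 and 0.027 m and height (world z) of mould_medium between 0.018 and 0.027 m and height (world z) of mould_large between 0.018 and 0.027 m and height (world z) of mould_largest between 0.018 and 0.027 m and angle between each of mould_small, mould_medium, mould_large, mould_largest's own z axis and vertical below 0.08 rad and linear speed of each of mould_small, mould_medium, mould_large, mould_largest below 0.02 m/s and contact force between each of mould_small, mould_medium, mould_large, mould_largest and the fingers below 0.05 N and distance of each of jug, brick from where it was at the start of the episode below 0.02 m); the robot touches nothing.
It fails at once if a mould is toppled (tilted more than 0.6 rad) (angle between any of mould_small, mould_medium, mould_large, mould_largest's own z axis and vertical above 0.6 rad).
It fails at once if a mould is dropped (falls free, touching nothing, faster than 0.6 m/s) ((linear speed of mould_small above 0.6 m/s and contact force between mould_small and anything else below 0.01 N) or (linear speed of mould_medium above 0.6 m/s and contact force between mould_medium and anything else below 0.01 N) or (linear speed of mould_large above 0.6 m/s and contact force between mould_large and anything else below 0.01 N) or (linear speed of mould_largest above 0.6 m/s and contact force between mould_largest and anything else below 0.01 N)).
It fails at once if the jug or the brick is shifted more than 30 mm (distance of any of jug, brick from where it was at the start of the episode above 0.03 m).
It also fails if it takes over 106 s, if anything falls off the work surface, if the arm or the gripper's body presses on something with over 40 N, if the wrist force passes 120 N, or if a joint passes its speed limit or range.

## Working session

There is one attempt and no reset: what is moved stays moved. The work goes in short steps, Python scripts to look and compute and a tool call to move; the robot and the scene stay as the last step left them, time stands still between calls to the robot, and variables do not carry over. Pictures are saved under pics/ and viewed, at most 14 in all, crops included, and the job is handed in when it is done.

Besides the shell and the picture viewer there is one more tool, called after ">>>" as name([rows], argument=value, ...), one row to a line, values as JSON. carry_out: Moves the arm, as the interface text tells. Its arguments: {"type":"object","properties":{"plan":{"type":"array","items":{"type":"array","items":{"type":"number"}}},"hand":{"type":"number"},"grip_force":{"type":"number"}},"required":["plan"]}

```bash
ls; mkdir -p pics
python3 - <<'E'
from rig import r, imaging
import cv2,pickle,numpy as np
for n in("top","side"):
    s=imaging.snapshot(n); pickle.dump(s,open(n+".pkl","wb")); cv2.imwrite(f"pics/{n}0.png",s["frame"]); print(n,s["mtx"],s["distortion"],s["xyz"],s["rotation"])
print(r.read_state())
E
```

```text
pics
top [[439.08415178   0.         276.40759665]
 [  0.         439.08415178 205.34802699]
 [  0.           0.           1.        ]] [-0.01079466  0.          0.          0.          0.        ] [430.0650782    3.69039897 922.45576889] [-0.70207269  0.7104242  -0.02434454  0.04241157]
side [[475.45922795   0.         280.02217448]
 [  0.         475.45922795 207.67248277]
 [  0.           0.           1.        ]] [-0.00241691  0.          0.          0.          0.        ] [ 210.68122997 -711.84592596  772.15364366] [ 0.89184707 -0.20443111  0.08167814 -0.39515239]
{'clock': 0.1, 'joint_pos': array([-1.43149182,  0.4266901 ,  0.07383299,  1.60650326, -0.03410746,
        1.11082203, -0.06713227]), 'joint_velocities': array([-1.15342262e-03, -1.69998899e-03, -5.28711570e-05, -1.56511234e-03,
        1.76124860e-03,  1.26582846e-03,  1.89192916e-03]), 'joint_efforts': array([ 8.37554166e-03, -9.37460232e+01,  3.67674261e+00, -4.55041301e+01,
       -4.86354588e-02,  1.68524974e-02,  7.25279574e-05]), 'ee_pos': array([192.14517246, 646.67151759, 204.84881313]), 'eef_rot': array([ 1.43924545e-01,  9.89588493e-01, -5.79927066e-04, -5.00019713e-05]), 'wrist_force': array([ 0.06572353, -0.34326182,  0.73010556]), 'moment': array([-0.03067822, -0.05556125, -0.03272136]), 'grip_force': 0.0, 'grip_width': 1.0000647639273905}
```

View pics/top0.png

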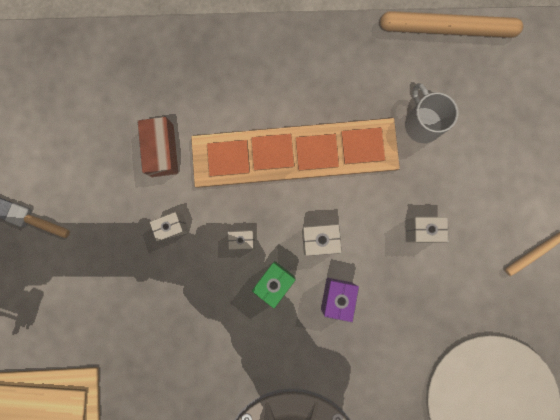

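View pics/side0.png

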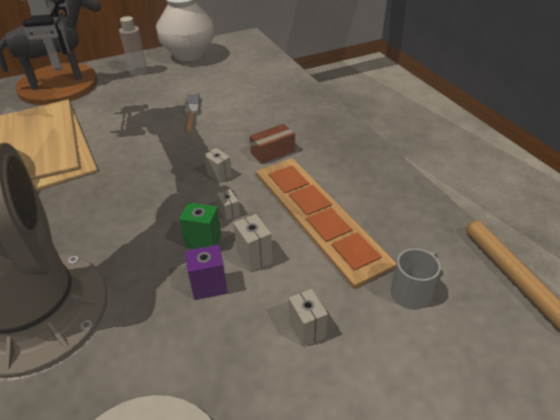

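The top view has the brick at the +y end (157,147) and the jug at the −y end (435,113). The tiles are at (228,158), (272,152), (317,152) and (362,146). The moulds are at (166,227), (240,240), (322,240) and (431,230), and the green and purple decoys are at (274,286) and (341,300). So the smallest mould goes on tile_4 and the largest on tile_1.

```bash
cat > vis.py <<'E'
from rig import r, imaging
import cv2,numpy as np
from scipy.spatial.transform import Rotation as R
def world(s):
    h,w=s["range_z"].shape
    uv=np.stack(np.meshgrid(np.arange(w),np.arange(h)),-1).reshape(-1,1,2).astype(float)
    n=cv2.undistortPoints(uv,s["mtx"],s["distortion"]).reshape(h,w,2)
    rays=np.dstack([n,np.ones((h,w))])@R.from_quat(s["rotation"]).as_matrix().T
    return rays, s["xyz"]+rays*s["range_z"][...,None]
def onplane(rays,s,mask,z):
    d=rays[mask]; return s["xyz"]+d*((z-s["xyz"][2])/d[:,2])[:,None]
def blobs(s,mask,amin):
    n,l,st,c=cv2.connectedComponentsWithStats(mask.astype(np.uint8))
    return [(l==i,c[i]) for i in range(1,n) if st[i,4]>amin]
def tops(s,zmin=35):
    rays,P=world(s); hsv=cv2.cvtColor(s["frame"],cv2.COLOR_BGR2HSV)
    out=[]
    ok=(P[...,2]>zmin)&(P[...,2]<125)&(s["range_z"]>0)&(hsv[...,1]<75)
    ok&=(P[...,0]>250)&(P[...,0]<800)&(abs(P[...,1])<500)
    for m,c in blobs(s,ok,120):
        z0=np.percentile(P[m][:,2],80); t=m&(abs(P[...,2]-z0)<6)
        z=np.median(P[t][:,2])
        Q=onplane(rays,s,t,z)[:,:2].astype(np.float32)
        (cx,cy),(a,b),ang=cv2.minAreaRect(Q)
        if a>b: a,b,ang=b,a,ang-90      # ang: direction of short side (mould x)
        ang=(ang+90)%180-90
        out.append((c.round(),round(float(z),1),round(cx,1),round(cy,1),round(a,1),round(b,1),round(ang,1)))
    return out
def tiles(s):
    rays,P=world(s); hsv=cv2.cvtColor(s["frame"],cv2.COLOR_BGR2HSV)
    m=((hsv[...,0]<10)|(hsv[...,0]>174))&(hsv[...,1]>150)&(P[...,2]<35)
    m=cv2.morphologyEx(m.astype(np.uint8),cv2.MORPH_OPEN,np.ones((3,3)))>0
    out=[]
    for b,c in blobs(s,m,400):
        Q=onplane(rays,s,b,22)[:,:2].astype(np.float32)
        (cx,cy),(a,bb),ang=cv2.minAreaRect(Q)
        if a>bb:a,bb,ang=bb,a,ang-90
        out.append((c.round(),round(float(np.median(P[b][:,2])),1),round(cx,1),round(cy,1),round(a,1),round(bb,1),round((ang+90)%180-90,1)))
    return out
E
python3 - <<'E'
from vis import *
import pickle
for n in("top","side"):
    s=pickle.load(open(n+".pkl","rb"))
    print(n)
    for t in tops(s):print(t)
    for t in tiles(s):print("tile",t)
E
```

```text
top
(array([432., 113.]), 89.4, 684.9, -286.9, 77.4, 81.5, 43.9)
(array([160., 145.]), 60.5, 639.6, 258.3, 17.2, 110.8, -84.8)
(array([167., 227.]), 62.5, 472.9, 243.6, 42.4, 57.1, 19.9)
(array([429., 229.]), 76.6, 461.2, -270.1, 45.9, 63.4, -0.7)
(array([321., 240.]), 90.6, 442.9, -60.4, 53.8, 68.0, 4.0)
(array([240., 240.]), 48.4, 444.8, 97.9, 35.8, 49.8, -0.0)
(array([273., 285.]), 91.2, 359.3, 31.6, 24.3, 25.9, 89.5)
(array([341., 301.]), 91.2, 329.3, -94.1, 24.9, 25.9, -45.6)
side
(array([273., 137.]), 61.2, 641.7, 268.6, 50.3, 113.5, 87.9)
(array([218., 160.]), 63.1, 474.2, 239.3, 45.6, 60.8, 20.9)
(array([228., 199.]), 48.9, 446.0, 94.0, 36.8, 55.7, 1.3)
(array([253., 237.]), 90.9, 443.5, -65.4, 55.9, 73.8, 4.0)
(array([416., 273.]), 87.2, 685.3, -289.6, 77.2, 89.2, -39.7)
(array([308., 312.]), 76.9, 461.2, -274.0, 49.0, 64.7, -0.9)
```

Every mould's height and size matches a given one: medium (473,244), large (461,−270), largest (443,−60), small (445,98). Next I fix the tile mask and work out the first move.

```bash
sed -i 's/m=((hsv.*/m=(hsv[...,0]<11)\&(hsv[...,1]>125)\&(P[...,2]<35)\&(P[...,0]>500)\&(abs(P[...,1])<230)/' vis.py
cat >> vis.py <<'E'
def go(x,y,z,yaw):
    """shift and turn in tool axes from the present pose; yaw = world direction of tool y, deg (mod 180)"""
    st=r.read_state(); T=R.from_quat(st["eef_rot"]); p=st["ee_pos"]
    ty=T.apply([0,1,0]); cur=np.degrees(np.arctan2(ty[1],ty[0])); d=(yaw-cur+90)%180-90
    yw=np.radians(cur+d); Y=np.array([np.cos(yw),np.sin(yw),0]); Z=np.array([0,0,-1.]); X=np.cross(Y,Z)
    G=R.from_matrix(np.stack([X,Y,Z],1))
    print("at",p.round(1),"yaw",cur.round(1),"t",st["clock"],"grip",st["grip_width"],"F",st["grip_force"],st["wrist_force"].round(1))
    print("go",T.inv().apply(np.array([x,y,z])-p).round(1),(T.inv()*G).as_rotvec().round(3))
E
python3 - <<'E'
from vis import *
import pickle
for n in("top","side"):
    s=pickle.load(open(n+".pkl","rb"))
    hsv=cv2.cvtColor(s["frame"],cv2.COLOR_BGR2HSV)
    if n=="top": print(hsv[158,228],hsv[146,362],hsv[135,250],hsv[170,200])
    for t in tiles(s):print("tile",t)
go(473,243.6,150,19.9)
E
```

```text
[  9 151 187] [  9 152 186] [ 16 115 212] [ 15 117 190]
tile (array([363., 145.]), 22.6, 639.0, -154.3, 68.8, 82.5, 3.9)
tile (array([272., 151.]), 22.6, 629.1, 33.9, 68.5, 81.9, 3.6)
tile (array([317., 152.]), 22.6, 626.8, -58.7, 68.4, 82.5, 4.3)
tile (array([228., 158.]), 22.5, 617.1, 126.7, 68.4, 82.5, 4.0)
tile (array([288., 179.]), 23.3, 617.1, 124.1, 65.9, 81.5, 4.9)
tile (array([309., 199.]), 23.2, 628.6, 30.8, 66.5, 80.8, 3.6)
tile (array([328., 224.]), 23.2, 626.6, -61.7, 67.2, 82.2, 4.9)
tile (array([356., 251.]), 23.2, 638.7, -157.2, 67.4, 81.9, 5.0)
at [192.1 646.7 204.8] yaw 73.4 t 0.1 grip 1.0000647639273905 F 0.0 [ 0.1 -0.3  0.7]
go [-384.  -306.3   55.2] [-0.001  0.001  0.935]
```

>>> carry_out([
  [-384, -306.3, 55, 0, 0, 0.935],
  [-384, -306.3, 55, 0, 0, 0.935],
  [-384, -306.3, 55, 0, 0, 0.935],
  [-384, -306.3, 55, 0, 0, 0.935],
  [-384, -306.3, 55, 0, 0, 0.935],
  [-384, -306.3, 55, 0, 0, 0.935],
  [-384, -306.3, 55, 0, 0, 0.935],
  [-384, -306.3, 55, 0, 0, 0.935],
  [-384, -306.3, 55, 0, 0, 0.935],
  [-384, -306.3, 55, 0, 0, 0.935],
  [-384, -306.3, 55, 0, 0, 0.935],
  [-384, -306.3, 55, 0, 0, 0.935],
], hand=1)

```text
clock: 1.6
ee_pos: [472.6, 245.0, 150.5]
eef_rot: [0.574, 0.819, 0.0, -0.0]
wrist_force: [0.2, -0.9, -0.5]
grip_width: 0.999
grip_force: 0.0
```

```bash
python3 -c "
from vis import *
go(473,242.6,20,19.9)"
```

```text
at [472.6 245.  150.5] yaw 20.0 t 1.6 grip 0.9988697637977004 F 0.0 [ 0.2 -0.9 -0.5]
go [ -2.4  -0.4 130.5] [-0.    -0.     0.001]
```

>>> carry_out([
  [-2.4, -0.4, 40, 0, 0, 0],
  [-2.4, -0.4, 75, 0, 0, 0],
  [-2.4, -0.4, 105, 0, 0, 0],
  [-2.4, -0.4, 125, 0, 0, 0],
  [-2.4, -0.4, 130.5, 0, 0, 0],
  [-2.4, -0.4, 130.5, 0, 0, 0],
  [-2.4, -0.4, 130.5, 0, 0, 0],
])

```text
clock: 2.48
ee_pos: [473.9, 242.0, 20.8]
eef_rot: [0.574, 0.819, 0.001, 0.0]
wrist_force: [-0.3, 0.1, 0.7]
grip_width: 1.0
grip_force: 0.0
```

>>> carry_out([
  [0, 0, 0, 0, 0, 0],
  [0, 0, 0, 0, 0, 0],
  [0, 0, 0, 0, 0, 0],
  [0, 0, 0, 0, 0, 0],
  [0, 0, 0, 0, 0, 0],
  [0, 0, 0, 0, 0, 0],
  [0, 0, 0, 0, 0, 0],
  [0, 0, 0, 0, 0, 0],
  [0, 0, 0, 0, 0, 0],
], hand=-1, grip_force=25)

```text
clock: 3.6
ee_pos: [473.5, 241.6, 20.0]
eef_rot: [0.574, 0.819, -0.0, 0.0]
wrist_force: [1.6, 0.4, -0.0]
grip_width: 0.447
grip_force: 25.0
```

```bash
python3 -c "
from vis import *
go(626.8,-58.7,120,4.2)"
```

```text
at [473.5 241.6  20. ] yaw 19.9 t 3.6 grip 0.44653799408100125 F 24.99955952167511 [ 1.6  0.4 -0. ]
go [-334.6   42.  -100. ] [-0.     0.     0.274]
```

>>> carry_out([
  [0, 0, -20, 0, 0, 0],
  [0, 0, -60, 0, 0, 0],
  [0, 0, -100, 0, 0, 0],
  [-40, 5, -100, 0, 0, 0.03],
  [-85, 11, -100, 0, 0, 0.07],
  [-130, 16, -100, 0, 0, 0.11],
  [-175, 22, -100, 0, 0, 0.15],
  [-220, 27, -100, 0, 0, 0.19],
  [-265, 33, -100, 0, 0, 0.23],
  [-310, 38, -100, 0, 0, 0.26],
  [-336, 41.4, -100, 0, 0, 0.274],
  [-336, 41.4, -100, 0, 0, 0.274],
])

```text
clock: 5.1
ee_pos: [626.7, -62.7, 119.6]
eef_rot: [0.682, 0.731, -0.001, 0.0]
wrist_force: [-0.6, 0.1, -2.4]
grip_width: 0.444
grip_force: 25.0
```

```bash
python3 -c "
from vis import *
go(626.8,-60.5,42.8,4.2)"
```

```text
at [626.7 -62.7 119.6] yaw 4.0 t 5.1 grip 0.44359757618161844 F 24.99940663576126 [-0.6  0.1 -2.4]
go [ 2.2  0.3 76.8] [-0.001  0.001 -0.004]
```

>>> carry_out([
  [0, 0, 25, 0, 0, 0],
  [0, 0, 50, 0, 0, 0],
  [0, 0, 62, 0, 0, 0],
  [0, 0, 66, 0, 0, 0],
  [0, 0, 66, 0, 0, 0],
])

```text
clock: 5.72
ee_pos: [626.9, -60.1, 54.4]
eef_rot: [0.681, 0.732, 0.0, 0.0]
wrist_force: [0.5, -0.8, -1.5]
grip_width: 0.444
grip_force: 25.0
```

```bash
python3 -c "
from vis import *
go(626.8,-60.5,42.5,4.2)
s=imaging.snapshot('top'); print(*tops(s),sep='\n')"
```

```text
at [626.9 -60.1  54.4] yaw 4.2 t 5.725 grip 0.44362693148814747 F 24.99938875436783 [ 0.5 -0.8 -1.5]
go [-0.4 -0.1 11.9] [ 0.  0. -0.]
(array([432., 113.]), 89.4, 684.9, -286.9, 77.4, 81.5, 43.9)
(array([160., 145.]), 60.6, 639.7, 258.2, 17.2, 110.6, -84.8)
(array([429., 229.]), 76.7, 461.1, -270.4, 45.9, 62.7, -0.7)
```

>>> carry_out([
  [0, 0, 4, 0, 0, 0],
  [0, 0, 8, 0, 0, 0],
  [0, 0, 10, 0, 0, 0],
  [0, 0, 12, 0, 0, 0],
  [0, 0, 12, 0, 0, 0],
  [0, 0, 12, 0, 0, 0],
])

```text
clock: 6.52
ee_pos: [626.7, -60.3, 42.0]
eef_rot: [0.681, 0.732, -0.0, 0.0]
wrist_force: [-0.0, -0.6, -0.6]
grip_width: 0.444
grip_force: 25.0
```

>>> carry_out([
  [0, 0, 0, 0, 0, 0],
  [0, 0, 0, 0, 0, 0],
  [0, 0, 0, 0, 0, 0],
  [0, 0, 0, 0, 0, 0],
  [0, 0, 0, 0, 0, 0],
  [0, 0, -15, 0, 0, 0],
  [0, 0, -55, 0, 0, 0],
  [0, 0, -100, 0, 0, 0],
  [0, 0, -130, 0, 0, 0],
  [0, 0, -130, 0, 0, 0],
], hand=1)

```text
clock: 7.78
ee_pos: [628.1, -60.6, 175.4]
eef_rot: [0.681, 0.732, 0.002, 0.002]
wrist_force: [-0.6, 0.5, -0.1]
grip_width: 1.002
grip_force: 0.0
```

```bash
python3 -c "
from vis import *
go(442.9,-61,165,4.0)"
```

```text
at [628.1 -60.6 175.4] yaw 4.2 t 7.775 grip 1.0017182607328656 F 0.0 [-0.6  0.5 -0.1]
go [  13.  -184.8    9.5] [ 0.005 -0.     0.003]
```

>>> carry_out([
  [4, -50, 7, 0, 0, 0],
  [8, -100, 7, 0, 0, 0],
  [11, -150, 7, 0, 0, 0],
  [13, -183.5, 7, 0, 0, 0],
  [13, -183.5, 7, 0, 0, 0],
  [13, -183.5, 7, 0, 0, 0],
  [13, -183.5, 7, 0, 0, 0],
])

```text
clock: 8.65
ee_pos: [443.4, -60.8, 165.0]
eef_rot: [0.681, 0.732, -0.0, 0.0]
wrist_force: [0.3, -0.3, 0.6]
grip_width: 0.997
grip_force: 0.0
```

```bash
python3 -c "
from vis import *
go(442.9,-61,30,4.0)
s=imaging.snapshot('side');cv2.imwrite('pics/side1.png',s['frame']); print(*tops(s),sep='\n')"
```

```text
at [443.4 -60.8 165. ] yaw 4.2 t 8.65 grip 0.997386502071337 F 0.0 [ 0.3 -0.3  0.6]
go [-1.00e-01 -5.00e-01  1.35e+02] [-0.     0.001  0.003]
(array([232., 199.]), 49.0, 457.7, 92.4, 23.3, 56.9, -16.1)
(array([329., 211.]), 84.9, 624.5, -62.4, 45.9, 59.8, 4.1)
(array([253., 237.]), 90.9, 443.8, -64.7, 55.1, 72.4, 4.0)
(array([416., 273.]), 86.8, 685.4, -289.0, 76.9, 89.0, -45.9)
(array([203., 257.]), 91.7, 329.6, -95.4, 24.9, 26.4, -19.2)
(array([308., 312.]), 76.8, 461.1, -274.2, 49.3, 65.2, -0.9)
```

View pics/side1.png

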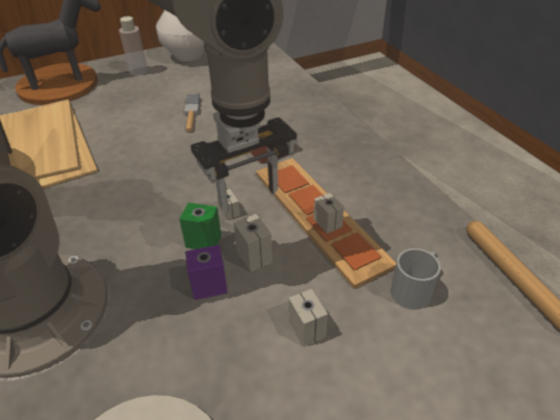

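The side view shows the medium mould upright on tile_3 at (329,211), about 2 mm from the tile's centre. The gripper is open above the largest mould at (253,237), so I go down for that one.

>>> carry_out([
  [0, -0.5, 30, 0, 0, 0],
  [0, -0.5, 65, 0, 0, 0],
  [0, -0.5, 100, 0, 0, 0],
  [0, -0.5, 125, 0, 0, 0],
  [0, -0.5, 135, 0, 0, 0],
  [0, -0.5, 135, 0, 0, 0],
  [0, -0.5, 135, 0, 0, 0],
])

```text
clock: 9.57
ee_pos: [442.9, -60.8, 30.7]
eef_rot: [0.681, 0.732, 0.0, 0.0]
wrist_force: [1.2, 0.5, 0.1]
grip_width: 1.0
grip_force: 0.0
```

>>> carry_out([
  [0, 0, 0, 0, 0, 0],
  [0, 0, 0, 0, 0, 0],
  [0, 0, 0, 0, 0, 0],
  [0, 0, 0, 0, 0, 0],
  [0, 0, 0, 0, 0, 0],
  [0, 0, 0, 0, 0, 0],
  [0, 0, 0, 0, 0, 0],
  [0, 0, 0, 0, 0, 0],
], hand=-1, grip_force=30)

```text
clock: 10.58
ee_pos: [442.5, -60.7, 30.1]
eef_rot: [0.681, 0.732, 0.0, 0.0]
wrist_force: [0.9, 0.9, 4.4]
grip_width: 0.574
grip_force: 30.0
```

```bash
python3 -c "
from vis import *
go(617.1,126.2,140,4.0)"
```

```text
at [442.5 -60.7  30.1] yaw 4.2 t 10.575 grip 0.5744013957791185 F 30.000666975975037 [0.9 0.9 4.4]
go [ 173.7  187.8 -109.8] [0.    0.    0.003]
```

>>> carry_out([
  [0, 0, -20, 0, 0, 0],
  [0, 0, -60, 0, 0, 0],
  [0, 0, -110, 0, 0, 0],
  [20, 22, -110, 0, 0, 0],
  [45, 49, -110, 0, 0, 0],
  [70, 76, -110, 0, 0, 0],
  [95, 103, -110, 0, 0, 0],
  [120, 130, -110, 0, 0, 0],
  [145, 157, -110, 0, 0, 0],
  [165, 179, -110, 0, 0, 0],
  [173.9, 187.8, -110, 0, 0, 0],
  [173.9, 187.8, -110, 0, 0, 0],
])

```text
clock: 12.08
ee_pos: [616.3, 126.6, 138.6]
eef_rot: [0.681, 0.733, -0.001, -0.0]
wrist_force: [-0.6, -0.8, -2.4]
grip_width: 0.578
grip_force: 30.0
```

>>> carry_out([
  [0, 0, 25, 0, 0, 0],
  [0, 0, 50, 0, 0, 0],
  [0, 0, 70, 0, 0, 0],
  [0, 0, 76, 0, 0, 0],
  [0, 0, 76, 0, 0, 0],
  [0, 0, 76, 0, 0, 0],
])

```text
clock: 12.82
ee_pos: [617.3, 126.4, 64.8]
eef_rot: [0.681, 0.732, 0.0, 0.0]
wrist_force: [0.1, 0.3, -2.7]
grip_width: 0.575
grip_force: 30.0
```

```bash
python3 -c "
from vis import *
go(617.1,126.4,52.4,4.0)"
```

```text
at [617.3 126.4  64.8] yaw 4.2 t 12.825 grip 0.5748381275261624 F 29.9994957447052 [ 0.1  0.3 -2.7]
go [ 0.  -0.3 12.4] [ 0.001 -0.     0.003]
```

>>> carry_out([
  [0, 0, 4, 0, 0, 0],
  [0, 0, 8, 0, 0, 0],
  [0, 0, 10.5, 0, 0, 0],
  [0, 0, 12.6, 0, 0, 0],
  [0, 0, 12.6, 0, 0, 0],
  [0, 0, 12.6, 0, 0, 0],
])

```text
clock: 13.58
ee_pos: [616.8, 126.4, 52.1]
eef_rot: [0.681, 0.732, 0.0, -0.0]
wrist_force: [-5.9, 0.2, 13.7]
grip_width: 0.57
grip_force: 30.0
```

>>> carry_out([
  [0, 0, 0, 0, 0, 0],
  [0, 0, 0, 0, 0, 0],
  [0, 0, 0, 0, 0, 0],
  [0, 0, 0, 0, 0, 0],
  [0, 0, 0, 0, 0, 0],
  [0, 0, -15, 0, 0, 0],
  [0, 0, -55, 0, 0, 0],
  [0, 0, -95, 0, 0, 0],
  [0, 0, -100, 0, 0, 0],
  [0, 0, -100, 0, 0, 0],
  [0, 0, -100, 0, 0, 0],
  [0, 0, -100, 0, 0, 0],
], hand=1)

```text
clock: 15.08
ee_pos: [616.4, 126.2, 150.5]
eef_rot: [0.681, 0.732, -0.001, -0.0]
wrist_force: [-0.5, -0.3, -0.6]
grip_width: 1.003
grip_force: 0.0
```

```bash
python3 -c "
from vis import *
go(444.8,97.4,110,0)"
```

```text
at [616.4 126.2 150.5] yaw 4.2 t 15.075 grip 1.0033985524525477 F 0.0 [-0.5 -0.3 -0.6]
go [ -16.2 -173.2   40.8] [-0.001  0.001  0.073]
```

>>> carry_out([
  [-5, -50, 0, 0, 0, 0.073],
  [-10, -100, 0, 0, 0, 0.073],
  [-14, -150, 0, 0, 0, 0.073],
  [-16.2, -173.5, 0, 0, 0, 0.073],
  [-16.2, -173.5, 20, 0, 0, 0.073],
  [-16.2, -173.5, 40, 0, 0, 0.073],
  [-16.2, -173.5, 40, 0, 0, 0.073],
  [-16.2, -173.5, 40, 0, 0, 0.073],
])

```text
clock: 16.08
ee_pos: [445.2, 97.4, 111.7]
eef_rot: [0.707, 0.707, -0.0, 0.0]
wrist_force: [-0.1, -0.0, -0.3]
grip_width: 0.999
grip_force: 0.0
```

```bash
python3 -c "
from vis import *
go(444.8,97.4,12,0)"
```

```text
at [445.2  97.4 111.7] yaw -0.0 t 16.075 grip 0.9992217689295658 F 0.0 [-0.1 -0.  -0.3]
go [ 0.  -0.4 99.7] [-0.  0. -0.]
```

>>> carry_out([
  [0, 0, 30, 0, 0, 0],
  [0, 0, 60, 0, 0, 0],
  [0, 0, 85, 0, 0, 0],
  [0, 0, 95, 0, 0, 0],
  [0, 0, 99, 0, 0, 0],
  [0, 0, 99, 0, 0, 0],
  [0, 0, 99, 0, 0, 0],
])

```text
clock: 16.95
ee_pos: [445.4, 97.8, 13.1]
eef_rot: [0.707, 0.707, 0.001, 0.0]
wrist_force: [0.5, -1.0, 0.5]
grip_width: 0.998
grip_force: 0.0
```

>>> carry_out([
  [0, 0, 0, 0, 0, 0],
  [0, 0, 0, 0, 0, 0],
  [0, 0, 0, 0, 0, 0],
  [0, 0, 0, 0, 0, 0],
  [0, 0, 0, 0, 0, 0],
  [0, 0, 0, 0, 0, 0],
  [0, 0, 0, 0, 0, 0],
  [0, 0, 0, 0, 0, 0],
  [0, 0, 0, 0, 0, 0],
], hand=-1, grip_force=20)

```text
clock: 18.08
ee_pos: [445.0, 97.6, 12.4]
eef_rot: [0.707, 0.707, -0.0, -0.0]
wrist_force: [0.7, -0.1, 0.1]
grip_width: 0.382
grip_force: 19.9
```

```bash
python3 -c "
from vis import *
go(639,-154.8,150,4)"
```

```text
at [445.   97.6  12.4] yaw -0.0 t 18.075 grip 0.3820627579486286 F 19.906642735004425 [ 0.7 -0.1  0.1]
go [-252.4  194.  -137.6] [-0.    0.   -0.07]
```

>>> carry_out([
  [0, 0, -25, 0, 0, 0],
  [0, 0, -75, 0, 0, 0],
  [0, 0, -120, 0, 0, 0],
  [-25, 19, -137.6, 0, 0, -0.01],
  [-60, 46, -137.6, 0, 0, -0.02],
  [-100, 77, -137.6, 0, 0, -0.03],
  [-140, 108, -137.6, 0, 0, -0.04],
  [-180, 138, -137.6, 0, 0, -0.05],
  [-220, 169, -137.6, 0, 0, -0.06],
  [-245, 188, -137.6, 0, 0, -0.07],
  [-252.2, 194, -137.6, 0, 0, -0.07],
  [-252.2, 194, -137.6, 0, 0, -0.07],
])

```text
clock: 19.58
ee_pos: [638.6, -154.6, 149.6]
eef_rot: [0.682, 0.731, -0.0, -0.0]
wrist_force: [-0.6, 0.0, -0.8]
grip_width: 0.383
grip_force: 19.9
```

>>> carry_out([
  [0, 0, 35, 0, 0, 0],
  [0, 0, 70, 0, 0, 0],
  [0, 0, 95, 0, 0, 0],
  [0, 0, 104, 0, 0, 0],
  [0, 0, 104, 0, 0, 0],
  [0, 0, 104, 0, 0, 0],
])

```text
clock: 20.32
ee_pos: [639.6, -154.5, 47.2]
eef_rot: [0.682, 0.731, 0.0, 0.001]
wrist_force: [0.1, 0.1, -1.3]
grip_width: 0.384
grip_force: 19.9
```

```bash
python3 -c "
from vis import *
go(639,-154.6,34.6,4)"
```

```text
at [ 639.6 -154.5   47.2] yaw 4.0 t 20.325 grip 0.38447357530602677 F 19.906457662582397 [ 0.1  0.1 -1.3]
go [-0.1 -0.6 12.6] [0.001 0.    0.   ]
```

>>> carry_out([
  [0, 0, 4, 0, 0, 0],
  [0, 0, 8, 0, 0, 0],
  [0, 0, 10, 0, 0, 0],
  [0, 0, 12, 0, 0, 0],
  [0, 0, 12, 0, 0, 0],
  [0, 0, 12, 0, 0, 0],
])

```text
clock: 21.08
ee_pos: [639.1, -154.8, 34.3]
eef_rot: [0.682, 0.731, 0.0, 0.0]
wrist_force: [-2.3, 0.8, 4.8]
grip_width: 0.383
grip_force: 19.9
```

>>> carry_out([
  [0, 0, 0, 0, 0, 0],
  [0, 0, 0, 0, 0, 0],
  [0, 0, 0, 0, 0, 0],
  [0, 0, 0, 0, 0, 0],
  [0, 0, 0, 0, 0, 0],
  [0, 0, -15, 0, 0, 0],
  [0, 0, -55, 0, 0, 0],
  [0, 0, -100, 0, 0, 0],
  [0, 0, -110, 0, 0, 0],
  [0, 0, -110, 0, 0, 0],
  [0, 0, -110, 0, 0, 0],
  [0, 0, -110, 0, 0, 0],
], hand=1)

```text
clock: 22.58
ee_pos: [638.5, -154.5, 142.9]
eef_rot: [0.682, 0.731, -0.001, -0.001]
wrist_force: [-0.0, -0.3, -0.1]
grip_width: 1.0
grip_force: 0.0
```

```bash
python3 -c "
from vis import *
go(461.2,-270.6,140,-0.7)"
```

```text
at [ 638.5 -154.5  142.9] yaw 4.0 t 22.575 grip 1.0002096503438875 F 0.0 [-0.  -0.3 -0.1]
go [-103.4 -184.9    3.2] [-0.002 -0.     0.082]
```

>>> carry_out([
  [-25, -45, 3, 0, 0, 0.082],
  [-52, -93, 3, 0, 0, 0.082],
  [-80, -143, 3, 0, 0, 0.082],
  [-100, -179, 3, 0, 0, 0.082],
  [-103.4, -185.3, 3, 0, 0, 0.082],
  [-103.4, -185.3, 3, 0, 0, 0.082],
  [-103.4, -185.3, 3, 0, 0, 0.082],
  [-103.4, -185.3, 3, 0, 0, 0.082],
])

```text
clock: 23.58
ee_pos: [462.1, -270.1, 140.7]
eef_rot: [0.711, 0.703, -0.0, -0.0]
wrist_force: [-0.4, -0.4, -0.3]
grip_width: 1.0
grip_force: 0.0
```

```bash
python3 -c "
from vis import *
go(461.2,-270.6,25,-0.7)
s=imaging.snapshot('top'); print(*tops(s),sep='\n')"
```

```text
at [ 462.1 -270.1  140.7] yaw -0.6 t 23.575 grip 0.9996309699724468 F 0.0 [-0.4 -0.4 -0.3]
go [ -0.5  -0.8 115.7] [-0.     0.     0.002]
(array([432., 113.]), 89.6, 685.0, -286.0, 79.4, 80.3, 23.8)
(array([160., 145.]), 60.5, 639.6, 258.4, 18.9, 110.7, -85.9)
(array([365., 142.]), 70.6, 636.4, -152.4, 37.1, 50.1, 4.9)
(array([224., 153.]), 112.5, 614.3, 125.6, 54.7, 67.4, 4.3)
(array([318., 148.]), 84.5, 624.1, -57.1, 42.6, 55.3, 3.9)
(array([429., 229.]), 76.6, 461.1, -270.5, 45.9, 62.7, -0.7)
(array([273., 285.]), 91.2, 359.3, 31.6, 24.3, 25.9, 89.5)
(array([341., 301.]), 91.2, 328.9, -93.6, 25.6, 26.1, -0.5)
```

Small, largest and medium are all within about 3 mm of their tile centres and squared up with them. The large one is next.

>>> carry_out([
  [-0.5, -0.5, 30, 0, 0, 0],
  [-0.5, -0.5, 65, 0, 0, 0],
  [-0.5, -0.5, 95, 0, 0, 0],
  [-0.5, -0.5, 110, 0, 0, 0],
  [-0.5, -0.5, 115, 0, 0, 0],
  [-0.5, -0.5, 115, 0, 0, 0],
  [-0.5, -0.5, 115, 0, 0, 0],
])

```text
clock: 24.5
ee_pos: [461.4, -271.4, 26.8]
eef_rot: [0.711, 0.703, 0.0, 0.001]
wrist_force: [0.2, -0.5, -0.1]
grip_width: 1.0
grip_force: 0.0
```

>>> carry_out([
  [0, 0, 0, 0, 0, 0],
  [0, 0, 0, 0, 0, 0],
  [0, 0, 0, 0, 0, 0],
  [0, 0, 0, 0, 0, 0],
  [0, 0, 0, 0, 0, 0],
  [0, 0, 0, 0, 0, 0],
  [0, 0, 0, 0, 0, 0],
  [0, 0, 0, 0, 0, 0],
], hand=-1, grip_force=28)

```text
clock: 25.5
ee_pos: [460.9, -271.2, 26.0]
eef_rot: [0.711, 0.703, -0.0, 0.0]
wrist_force: [0.6, -1.1, 0.0]
grip_width: 0.509
grip_force: 28.0
```

```bash
python3 -c "
from vis import *
go(630,33.6,175,4)"
```

```text
at [ 460.9 -271.2   26. ] yaw -0.7 t 25.5 grip 0.5093715619593367 F 27.99993395805359 [ 0.6 -1.1  0. ]
go [ 306.8  165.4 -149. ] [ 0.     0.    -0.082]
```

>>> carry_out([
  [0, 0, -25, 0, 0, 0],
  [0, 0, -70, 0, 0, 0],
  [0, 0, -115, 0, 0, 0],
  [0, 0, -145, 0, 0, 0],
  [25, 13, -149, 0, 0, -0.01],
  [60, 32, -149, 0, 0, -0.02],
  [95, 51, -149, 0, 0, -0.03],
  [135, 73, -149, 0, 0, -0.04],
  [175, 94, -149, 0, 0, -0.05],
  [215, 116, -149, 0, 0, -0.06],
  [255, 137, -149, 0, 0, -0.07],
  [290, 156, -149, 0, 0, -0.08],
])

```text
clock: 27.0
ee_pos: [620.6, 18.6, 174.6]
eef_rot: [0.682, 0.731, -0.0, -0.0]
wrist_force: [0.4, 0.3, -2.5]
grip_width: 0.506
grip_force: 28.0
```

```bash
python3 -c "
from vis import *
go(630,33,175,4)"
```

```text
at [620.6  18.6 174.6] yaw 4.0 t 27.0 grip 0.5057982869202895 F 27.99919903278351 [ 0.4  0.3 -2.5]
go [13.7 10.4 -0.4] [-0.001 -0.    -0.001]
```

>>> carry_out([
  [10, 6, 0, 0, 0, 0],
  [15.4, 10.7, 0, 0, 0, 0],
  [15.4, 10.7, 0, 0, 0, 0],
  [15.4, 10.7, 0, 0, 0, 0],
  [15.4, 10.7, 30, 0, 0, 0],
  [15.4, 10.7, 65, 0, 0, 0],
  [15.4, 10.7, 95, 0, 0, 0],
  [15.4, 10.7, 110, 0, 0, 0],
  [15.4, 10.7, 115, 0, 0, 0],
  [15.4, 10.7, 115, 0, 0, 0],
  [15.4, 10.7, 115, 0, 0, 0],
])

```text
clock: 28.38
ee_pos: [630.6, 33.0, 61.0]
eef_rot: [0.683, 0.731, 0.001, 0.0]
wrist_force: [0.0, 0.1, -2.8]
grip_width: 0.508
grip_force: 28.0
```

```bash
python3 -c "
from vis import *
go(630,33,48.2,4)"
```

```text
at [630.6  33.   61. ] yaw 3.9 t 28.375 grip 0.5081701970481418 F 27.999527156352997 [ 0.   0.1 -2.8]
go [ 0.1 -0.6 12.8] [ 0.001 -0.    -0.002]
```

>>> carry_out([
  [0, 0, 4, 0, 0, 0],
  [0, 0, 8, 0, 0, 0],
  [0, 0, 10, 0, 0, 0],
  [0, 0, 12.2, 0, 0, 0],
  [0, 0, 12.2, 0, 0, 0],
  [0, 0, 12.2, 0, 0, 0],
])

```text
clock: 29.12
ee_pos: [630.0, 32.9, 48.0]
eef_rot: [0.683, 0.731, 0.0, -0.0]
wrist_force: [-2.4, -0.1, 5.2]
grip_width: 0.51
grip_force: 28.0
```

>>> carry_out([
  [0, 0, 0, 0, 0, 0],
  [0, 0, 0, 0, 0, 0],
  [0, 0, 0, 0, 0, 0],
  [0, 0, 0, 0, 0, 0],
  [0, 0, 0, 0, 0, 0],
  [0, 0, -15, 0, 0, 0],
  [0, 0, -55, 0, 0, 0],
  [0, 0, -100, 0, 0, 0],
  [0, 0, -140, 0, 0, 0],
  [0, -50, -140, 0, 0, 0],
  [0, -100, -140, 0, 0, 0],
  [0, -150, -140, 0, 0, 0],
], hand=1)

```text
clock: 30.62
ee_pos: [479.0, 22.4, 188.3]
eef_rot: [0.683, 0.731, 0.0, -0.0]
wrist_force: [0.6, 0.5, 0.8]
grip_width: 1.003
grip_force: 0.0
```

>>> carry_out([
  [0, 0, 0, 0, 0, 0],
  [0, 0, 0, 0, 0, 0],
  [0, 0, 0, 0, 0, 0],
  [0, 0, 0, 0, 0, 0],
])

```text
clock: 31.12
ee_pos: [480.9, 22.6, 187.7]
eef_rot: [0.683, 0.731, -0.0, 0.0]
wrist_force: [0.8, 0.5, 0.6]
grip_width: 1.007
grip_force: 0.0
```

```bash
python3 -c "
from vis import *
for n in ('top','side'):
  s=imaging.snapshot(n);cv2.imwrite(f'pics/{n}2.png',s['frame']); print(n,*tops(s),sep='\n')
print(r.read_state()['clock'])"
```

```text
top
(array([432., 113.]), 89.7, 684.8, -286.8, 77.4, 81.5, 43.9)
(array([160., 145.]), 60.5, 639.8, 258.4, 18.9, 110.4, -85.9)
(array([365., 142.]), 70.5, 636.6, -152.4, 36.6, 49.6, 4.6)
side
(array([307., 181.]), 99.2, 620.7, 65.7, 58.9, 143.6, 6.1)
(array([356., 239.]), 70.7, 637.2, -157.3, 39.6, 54.0, 4.3)
(array([416., 273.]), 86.9, 685.9, -289.4, 77.3, 89.0, -36.8)
31.225
```

View pics/side2.png

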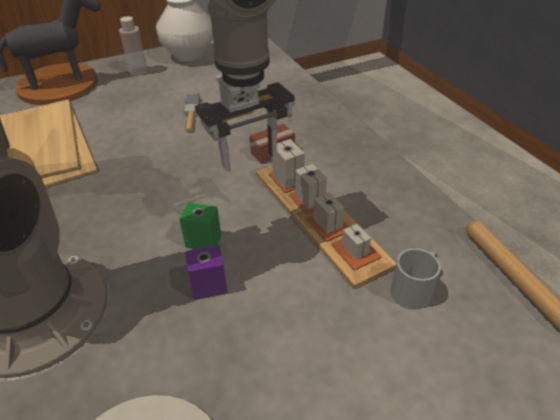

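The side view shows all four moulds upright in size order from the jug to the brick, at (356,241), (328,212), (311,186) and (288,163). The gripper is clear, and the jug and brick haven't moved.

```bash
python3 -c "
from rig import r
print(r.finish_job())"
```

```text
the job is handed in; nothing more can be done
None
```

I placed the four moulds upright on their tiles, small next to the jug through to largest at the brick end, and handed the job in at 31 s; small, medium and largest measured within about 3 mm of centre, the large was confirmed only by eye, and no verdict came back.

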